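# Wind down the plate-sealing press

### The arm

A 6-joint arm with a two-finger parallel gripper is mounted at the origin on the work surface. World frame = base frame: x ahead of the robot, y to its left, z up, the work surface at z = 0. Lengths are in mm, angles in rad, forces in N, time in s.
With the tool pointing down it reaches from about 350 to 875 mm from the base axis. Payload 4.2 kg.
Tool frame: the origin (TCP) lies at the very end of the fingers, on their centre line; the grasp point (between the pads) lies 19 mm behind it; z points along the fingers, y is the direction in which the jaws open and shut (so a half turn about z gives the same grasp; the last joint's range is limited). The gripper opens to 85 mm and grips with 20 to 120 N. Pads are 22 mm wide; open, the fingers measure 114 mm over their backs; the gripper's body (76 mm by 85 mm) begins 54 mm behind the grasp point. The pads swing forward as they close: fully open they stand 13 mm farther back than shut.
Start: joints at [-1.085, 0.385, 0.008, 0, -1.194, -0.259], TCP at [140.556, -608.969, 231.312] pointing down, gripper open.
Joint ranges: [-3.14, 3.14], [-1.21, 2.06], [-1.07, 1.41], [-3.16, 2.05], [-2.99, -0.16], [-3.1, 3.1]. Speed limits (rad/s): [2.79, 2.79, 3.14, 3.14, 3.14, 3.14].

### API

Orientations are given as a unit quaternion [x, y, z, w].
In Python, from bench import read_state, get_image, camera_params, job_done gives the robot as it stands.
- The arm moves only by the tool send_rows, never from a script. Its arguments are lists of equal length, an entry for each row: "translation": the shift along the tool's x, y, z in m, a list of three; "yaw": the turn about the tool's z in degrees; "fingers": the closure in counts, from 0 (fully open) to 255 (shut). A call has 1 to 12 rows; each row is the pose to reach, as a shift and turn from the pose measured when the call began, along the tool's axes at that moment; what a row does not reach only later rows make up. A row lasts 1/10 s, in which the tool goes at most 50 mm and 8.59 degrees, less where a joint would pass 70% of its speed; a pose out of reach is approached as far as the arm can. A call with a gripper value outside its range is refused whole. The fingers move at their own pace and stop on an object; the grip force is fixed at half the most. Time passes only in rows, so rows that repeat a pose let the fingers close. It gives the time, the measured TCP pose, the force and the opening at its end, in the units of the state.
- read_state(): the state, without advancing time (a new reading comes with each control period).
- get_image(name): name is "scene" or "top"; returns the picture (420x560x3 uint8, blue, green, red); there is no depth.
- camera_params(name): a dict with "mtx" (3x3 intrinsics, pixels), "rvec" (rotation vector, rad) and "tvec" (3), from world to camera coordinates, as OpenCV has them. Camera axes: x right, y down, z forward; pixel columns grow to the right and rows downward; lengths in mm; the calibration is good to about 2 mm. A picture is of the moment at which its call begins. camera_params takes no time and is no camera call.
- job_done(): hands the job in, once; it reports no verdict.
The state is a dict: "clock": time; "joints": joint angles; "joint_vel": joint speeds; "joint_efforts": joint torques, N m; "position": TCP position; "ee_rot": TCP orientation; "contact_force": force on the tool from outside, world axes, zero at the start; "wrist_torque": the same for the moment, N m; "gripper_width": finger opening in mm.
Only numpy, scipy, OpenCV 4.12 (cv2) and the standard library are available. Lean on these libraries where they do the work, as an engineer would, in place of code of your own. Each camera call takes 0.05 s, during which the arm holds its last target.

### The job

The cap mat is already laid on the deep-well plate in the sealing press. Take the crank from its rest, fit it fully down on the square end of the press spindle without forcing it, and wind it clockwise until the pressure plate clamps the mat firmly - you feel the handle clearly stiffen - and stop there: overtightening crushes the plate. Leave the crank seated on the spindle, let go, and leave everything else on the bench where it is.

Things in the scene. Friction and masses are not known exactly. Their poses are not given: they have to be found in the camera images.
- crank: Steel crank, 0.3 kg. Origin: centre of the hub's underside, at the socket mouth; z up along the hub; x along the arm to the knob. Hub 26 mm square (sides along x and y), 52 mm tall, plain and free for gripping from 20 to 52 mm up; in its underside a 15.5 mm square socket 27 mm deep (sides along x and y). Arm 18 mm wide, from 10 to 20 mm up. Knob axis 70 mm out.
- crank_knob_mid (a point): Middle of the crank's red knob: an upright cylinder, 22 mm across and 46 mm tall, that spins freely on its pin, so a gripper can keep its heading while it winds. This point is 70 mm out along the crank's x and 46.5 mm above the hub's underside; the knob reaches 23 mm above and below it.
- crank_rest: Light grey rest on which the crank starts, fixed. Origin: on the bench under the hub; x towards the knob. Deck 145 x 56 mm, 12 mm high (the hub stands on it), with an 11 mm round post 18 mm tall that goes loosely up into the socket; a saddle 30 mm long carries the end of the arm. Lift the crank straight up by 30 mm or more to clear the post.
- press: Two-column bench press, fixed. Origin: centre of its underside. Base 190 (x) by 230 mm (y); columns 92 mm left and right (y); top beam 56 x 224 mm, 160 mm high, with a 40 mm brass nut up to 168 mm in its middle, through which the spindle runs. In its nest lies a white deep-well plate, 86 x 128 mm, with a blue cap mat; plates differ, so the mat's top is anywhere from 46 to 53 mm above the bench: feel for it.
- spindle: Press spindle, upright. Origin: centre of its 28 mm round shoulder, where a fitted crank's underside rests; starts 196 to 203 mm over the bench. Above it a 14 mm square, 28 mm tall, its top 3 mm tapered; x and y square to its flats, any heading at the start. Clockwise from above winds it and the pressure plate down 10 mm a turn. Even drag of 0.45 N m: 6.4 N at the knob while turning; stays where left.
- pressure_plate: White-faced aluminium plate of the press, 86 x 128 mm, hung by four stiff springs (100 N/mm together) under the crosshead that the spindle drives. Origin: centre of its underside; it starts 12 to 25 mm above the mat. Once on the mat it stops and the springs yield: each 100 N of clamping (1 mm, 36 degrees of crank) adds 2.3 N to the push at the knob. A right clamp is 90 to 230 N, best 150; over 300 N crushes the plate.
- tip_box: Blue box of pipette tips, 86 x 124 mm and 60 mm tall, loose; origin in the middle of its underside. Bystander. It and the crank rest may change sides.
- tube_rack: Light blue tube rack, 100 x 200 mm, 104 mm tall with its five capped tubes, loose; origin in the middle of its underside. Bystander.
- salt_jar: White jar with red cap, 76 mm across, 115 mm tall, loose; origin in the middle of its underside. Bystander.
- amber_bottle: Brown bottle with black cap, 64 mm across, 150 mm tall, loose; origin in the middle of its underside. Bystander.
- dish_stack: Stack of six clear culture dishes, 90 mm across, 86 mm tall, loose; origin in the middle of its underside. Bystander.
- spare_plate: Second deep-well plate with a grey mat, 86 x 128 mm, 31 mm tall, lying loose between robot and press; origin in the middle of its underside. Bystander.
- hex_driver: Screwdriver-like hex driver with blue handle, 160 mm long, 26 mm thick, lying loose on the bench along its x; origin on its underside near the front end of the handle. Bystander.
There are look-alikes about, which are no part of the job. What is shaped like the crank but blue, pink or purple is not meant.

How it is judged:
By the outcome, as a careful person would: the job done as asked, in the order asked, and still so for the second after the job is handed in, with the robot touching nothing.
It also fails if it takes over 72 s, if anything falls off the work surface, if the arm or the gripper's body presses on something with over 40 N, if the wrist force passes 120 N, or if a joint passes its speed limit or range.

## Working session

There is one attempt and no reset: what is moved stays moved. The work goes in short steps, Python scripts to look and compute and a tool call to move; the robot and the scene stay as the last step left them, time stands still between calls to the robot, and variables do not carry over. Pictures are saved under pics/ and viewed, and the job is handed in when it is done.

Besides the shell and the picture viewer there is one more tool, called after "Call:" as name([rows], argument=value, ...), one row to a line, values as JSON. send_rows: Moves the arm, as the interface text tells. Its arguments: {"type":"object","properties":{"translation":{"type":"array","items":{"type":"array","items":{"type":"number"}}},"yaw":{"type":"array","items":{"type":"number"}},"fingers":{"type":"array","items":{"type":"number"}}},"required":["translation","yaw","fingers"]}

```bash
mkdir -p pics; ls
python3 - <<'E'
from bench import *
import cv2
s=read_state();print(s)
for n in("scene","top"):
    im=get_image(n);cv2.imwrite(f"pics/{n}0.png",im);print(camera_params(n))
E
```

```text
pics
{'clock': 0.0, 'joints': array([-1.08539545e+00,  3.85574299e-01,  6.62471404e-03, -5.30058250e-04,
       -1.19400235e+00, -2.58611424e-01]), 'joint_vel': array([ 0.00060097, -0.00118178, -0.00137203,  0.00112665, -0.00045584,
       -0.0030116 ]), 'joint_efforts': array([ 5.71683559e-04, -3.92293525e+01,  1.88400078e+01,  4.18622375e+00,
       -4.76882662e-03, -5.53579113e-06]), 'position': array([ 140.43207081, -608.41461292,  230.2058336 ]), 'ee_rot': array([-1.13054649e-01,  9.93588156e-01,  1.09361943e-03, -1.62282662e-04]), 'contact_force': array([-0.02839137, -0.19975068, -0.62575404]), 'wrist_torque': array([-0.0320538 , -0.01375174, -0.00255317]), 'gripper_width': 85.53269313779136}
{'mtx': array([[546.13570628,   0.        , 289.55273735],
       [  0.        , 546.13570628, 218.86700455],
       [  0.        ,   0.        ,   1.        ]]), 'rvec': array([ 1.88960253,  1.47442708, -0.64737221]), 'tvec': array([-116.05694303, -204.09037599, 1960.32862511])}
{'mtx': array([[427.25504074,   0.        , 279.9451773 ],
       [  0.        , 427.25504074, 213.62013156],
       [  0.        ,   0.        ,   1.        ]]), 'rvec': array([ 2.16410918, -2.14218177,  0.12037626]), 'tvec': array([  -6.75458282,  531.93584042, 1183.06397967])}
```

View pics/scene0.png

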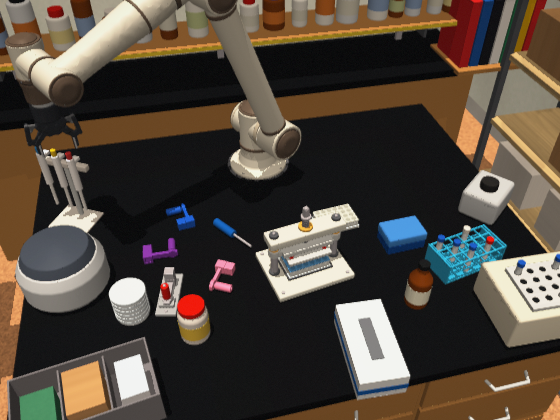

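View pics/top0.png

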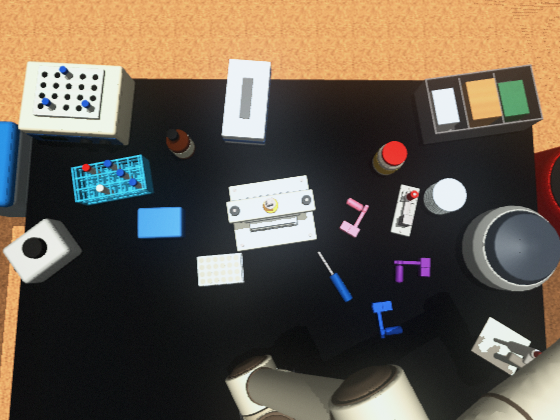

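The top view shows the real crank (red knob at about (412,196)) on its rest near (405,210), and the press spindle near (270,206). The pink, purple and blue ones are the look-alikes. I'll enlarge both areas.

Run:
```python
import cv2,numpy as np
t=cv2.imread("pics/top0.png");s=cv2.imread("pics/scene0.png")
def c(im,x,y,w,h,k): return cv2.resize(im[y:y+h,x:x+w],None,fx=k,fy=k,interpolation=cv2.INTER_CUBIC)
cv2.imwrite("pics/c1.png",np.hstack([c(t,375,175,60,70,6.0),c(t,240,170,60,70,6.0)]))
cv2.imwrite("pics/c2.png",np.hstack([c(s,145,255,60,70,6.0),c(s,275,195,60,70,6.0)]))
```

```text
(no output)
```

View pics/c1.png

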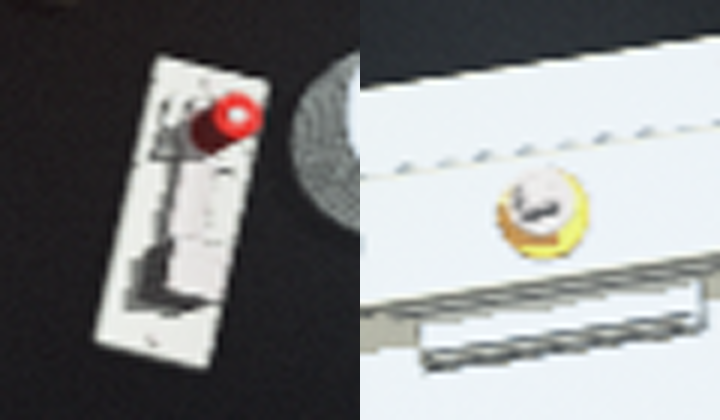

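View pics/c2.png

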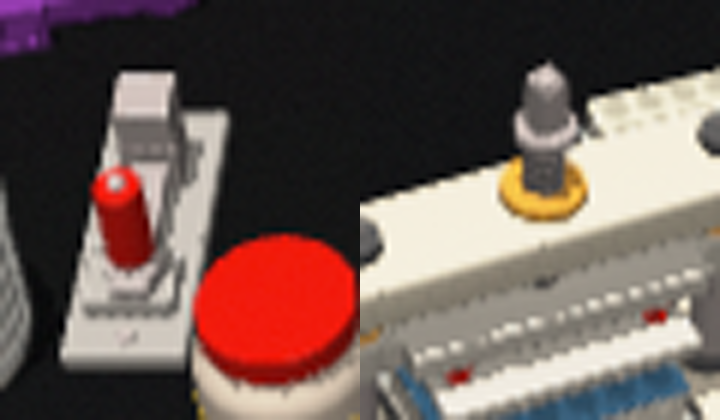

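```bash
cat > h.py <<'E'
import numpy as np,cv2
from bench import *
def ray(n,px):
    p=camera_params(n);R=cv2.Rodrigues(p['rvec'])[0];t=p['tvec']
    u=cv2.undistortPoints(np.array([[px]],float),p['mtx'],None)[0,0]
    d=R.T@np.array([u[0],u[1],1]);o=-R.T@t;return o,d
def at(n,px,z):
    o,d=ray(n,px);return o+d*(z-o[2])/d[2]
def proj(n,P):
    p=camera_params(n);return cv2.projectPoints(np.array(P,float).reshape(-1,1,3),p['rvec'],p['tvec'],p['mtx'],None)[0].reshape(-1,2)
def crop(q,ox,oy,k): return ((q[0]+.5)/k-.5+ox,(q[1]+.5)/k-.5+oy)
def two(pt,ps):
    o1,d1=ray('top',pt);o2,d2=ray('scene',ps)
    a=np.linalg.lstsq(np.c_[d1,-d2],o2-o1,rcond=None)[0]
    A=o1+a[0]*d1;B=o2+a[1]*d2;return (A+B)/2,np.linalg.norm(A-B)
E
python3 - <<'E'
from h import *
np.set_printoptions(precision=1,suppress=True)
for q in[(155,55),(270,80),(208,368),(95,342)]: print(at('top',crop(q,375,175,6),12))
print('knobtop',at('top',crop((238,116),375,175,6),81.5), at('scene',crop((117,182),145,255,6),81.5))
print('hubtop',at('scene',crop((147,85),145,255,6),64))
for z in(196,203,228): print('shoulder',z,at('top',crop((545-360,202),240,170,6),z))
print('scene shoulder',two(crop((545-360,202),240,170,6),crop((547-360,125),275,195,6)))
print('nut',at('top',crop((545-360,213),240,170,6),168),at('scene',crop((543-360,185),275,195,6),168))
t=cv2.imread("pics/top0.png");s=cv2.imread("pics/scene0.png")
def c(im,x,y,w,h,k): return cv2.resize(im[y:y+h,x:x+w],None,fx=k,fy=k,interpolation=cv2.INTER_LINEAR)
g=lambda i:cv2.normalize(i,None,0,255,cv2.NORM_MINMAX)
cv2.imwrite("pics/c3.png",np.hstack([c(t,260,194,20,24,20.0),c(s,296,202,20,24,20.0)]))
E
```

```text
[ 625.4 -350.8   12. ]
[ 613.6 -406.    12. ]
[ 473.7 -372.5   12. ]
[ 485.6 -318.9   12. ]
knobtop [ 583.8 -368.9   81.5] [ 581.9 -365.3   81.5]
hubtop [ 510.6 -348.7   64. ]
shoulder 196 [537.4  20.6 196. ]
shoulder 203 [536.4  20.3 203. ]
shoulder 228 [532.7  19.5 228. ]
scene shoulder (array([537.1,  22.9, 202.2]), np.float64(5.098776096320166))
nut [536.9  21.5 168. ] [539.2  24.1 168. ]
```

View pics/c3.png

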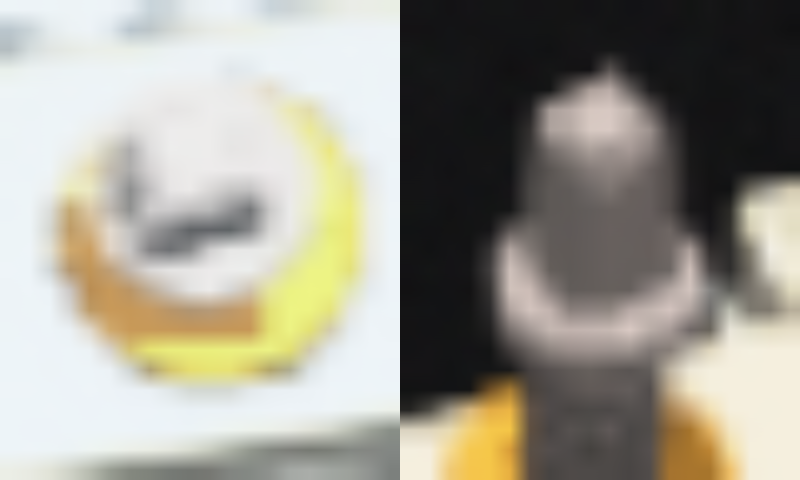

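Run:
```python
from h import *
np.set_printoptions(precision=1,suppress=True)
t=cv2.imread("pics/top0.png");s=cv2.imread("pics/scene0.png")
f=lambda q:(q[0]/20-.5+260,q[1]/20-.5+194)
for a,b in[((140,245),(260,210)),((120,145),(145,245))]:
    A=at('top',f(a),215);B=at('top',f(b),215);print(A,B,np.degrees(np.arctan2(*(B-A)[1::-1])))
# best-fit overlay
base={'top':(260,194),'scene':(296,202)};rows=[]
for th in(-5,5,15,25):
  out=[]
  for n,im in(('top',t),('scene',s)):
    ox,oy=base[n];k=16
    c=cv2.resize(im[oy:oy+24,ox:ox+20],None,fx=k,fy=k,interpolation=cv2.INTER_CUBIC)
    C=np.array([536.5,20.3,202]) if n=='top' else np.array([538.5,23.5,202])
    a=np.radians(th+45+90*np.arange(4));sq=lambda r,z:[C+[r*np.cos(x),r*np.sin(x),z] for x in a]
    P=proj(n,sq(9.9,0)+sq(9.9,25)+sq(6.5,28)+[C+[14*np.cos(x),14*np.sin(x),0] for x in np.linspace(0,6.28,24)])
    P=((P-[ox-.5,oy-.5])*k*8).astype(int)
    for i in range(0,12,4): cv2.polylines(c,[P[i:i+4]],True,(0,0,255),1,shift=3)
    cv2.polylines(c,[P[12:]],True,(0,255,0),1,shift=3)
    out.append(c[40:330])
  rows.append(np.hstack(out))
im=np.vstack([np.hstack(rows[:2]),np.hstack(rows[2:])])
cv2.imwrite("pics/ov.png",cv2.resize(im,None,fx=.625,fy=.625*1.0))
```

```text
[528.4  29.3 215. ] [532.8  14.9 215. ] -73.03320549356668
[540.6  31.9 215. ] [528.4  28.7 215. ] -165.27252139010483
```

View pics/ov.png

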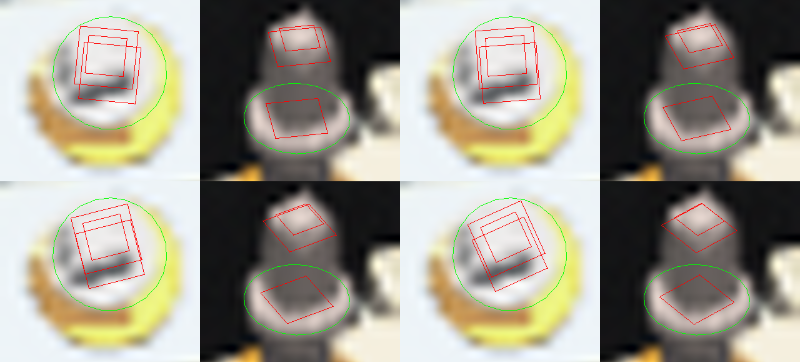

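```bash
cat >> h.py <<'E'
from scipy.spatial.transform import Rotation as Ro
def st(): return read_state()
def plan(target,jaw=None):
    """target TCP world; jaw: desired world angle deg of tool y (None keep)"""
    s=read_state();R=Ro.from_quat(s['ee_rot']).as_matrix()
    d=R.T@(np.array(target)-s['position'])/1000
    y=np.degrees(np.arctan2(R[1,1],R[0,1]))
    out=None
    if jaw is not None: out=-((jaw-y+180)%360-180)
    print('pos',s['position'].round(1),'jaw',round(y,1),'tilt',R[:,2].round(3),'shift',d.round(4),'yaw',out,'F',s['contact_force'].round(1),'w',round(s['gripper_width'],1),'t',s['clock'],'j6',s['joints'][5].round(2))
E
python3 -c "
from h import *
plan((514.5,-352,130),76.8)
print(at('top',(390,155),115),at('top',(445,197),86))"
```

```text
pos [ 140.4 -608.5  230.3] jaw 103.0 tilt [-0.001  0.002 -1.   ] shift [-0.4221  0.1657  0.1006] yaw 26.186390298199626 F [0.6 0.8 0.6] w 85.4 t 0.1 j6 -0.26
[ 683.49472706 -296.53259906  115.        ] [ 575.27322083 -450.67291327   86.        ]
```

Call:
send_rows([
  [-0.042, 0.017, 0],
  [-0.084, 0.033, 0],
  [-0.127, 0.05, 0.01],
  [-0.169, 0.066, 0.02],
  [-0.211, 0.083, 0.03],
  [-0.253, 0.1, 0.04],
  [-0.295, 0.116, 0.06],
  [-0.338, 0.133, 0.08],
  [-0.38, 0.149, 0.09],
  [-0.422, 0.1655, 0.1],
  [-0.422, 0.1655, 0.1],
  [-0.422, 0.1655, 0.1],
], yaw=[4, 8, 12, 16, 20, 24, 26.2, 26.2, 26.2, 26.2, 26.2, 26.2], fingers=[0, 0, 0, 0, 0, 0, 0, 0, 0, 0, 0, 0])

```text
clock: 1.3
position: [514.7, -351.2, 129.5]
ee_rot: [0.114, 0.993, 0.001, -0.001]
contact_force: [-0.1, 0.4, 0.3]
gripper_width: 85.2
```

```bash
python3 -c "
from h import *
for n in('top','scene'): cv2.imwrite(f'pics/{n}1.png',get_image(n))
t=cv2.imread('pics/top1.png');s=cv2.imread('pics/scene1.png')
cv2.imwrite('pics/d1.png',np.hstack([cv2.resize(t[140:280,350:480],None,fx=3,fy=3),cv2.resize(s[200:340,130:260],None,fx=3,fy=3)]))
plan((514.5,-352,36),76.8)"
```

```text
pos [ 513.7 -352.5  130.5] jaw 76.7 tilt [-0.001  0.002 -1.   ] shift [-0.0008  0.0005  0.0945] yaw -0.05513276922664545 F [-0.8  0.7  0.3] w 84.9 t 1.4 j6 -1.46
```

View pics/d1.png

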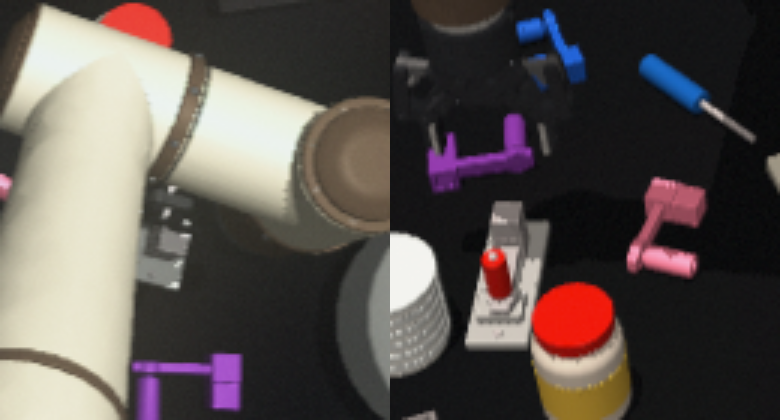

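The gripper is above the hub and the view is clear. I'll descend and close.

Call:
send_rows([
  [0, 0, 0.03],
  [0, 0, 0.06],
  [0, 0, 0.082],
  [0, 0, 0.092],
  [0, 0, 0.092],
  [0, 0, 0.092],
  [0, 0, 0.092],
  [0, 0, 0.092],
  [0, 0, 0.092],
  [0, 0, 0.092],
  [0, 0, 0.092],
], yaw=[0, 0, 0, 0, 0, 0, 0, 0, 0, 0, 0], fingers=[0, 0, 0, 0, 0, 255, 255, 255, 255, 255, 255])

```text
clock: 2.5
position: [514.1, -352.6, 39.6]
ee_rot: [0.115, 0.993, 0.001, -0.0]
contact_force: [-0.9, -0.1, 6.9]
gripper_width: 25.0
```

```bash
python3 -c "
from h import *
for n in('top','scene'): cv2.imwrite(f'pics/{n}2.png',get_image(n))
s=cv2.imread('pics/scene2.png')
cv2.imwrite('pics/d2.png',cv2.resize(s[220:340,120:240],None,fx=5,fy=5))
plan((514.5,-352,38),76.8)"
```

```text
pos [ 514.  -352.6   39.6] jaw 76.8 tilt [-0.     0.001 -1.   ] shift [-0.0003  0.0007  0.0016] yaw -0.024981996217320557 F [-1.1  0.8  5.7] w 25.1 t 2.6 j6 -1.46
```

View pics/d2.png

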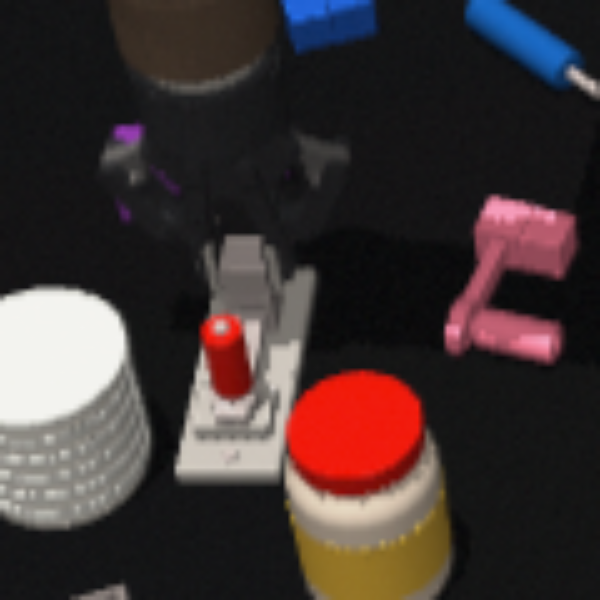

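Gripped at 25 mm with the hub between the fingers. Next I'll lift straight up.

Call:
send_rows([
  [0, 0, -0.01],
  [0, 0, -0.03],
  [0, 0, -0.06],
  [0, 0, -0.1],
  [0, 0, -0.14],
  [0, 0, -0.18],
  [0, 0, -0.215],
  [0, 0, -0.235],
  [0, 0, -0.24],
  [0, 0, -0.24],
], yaw=[0, 0, 0, 0, 0, 0, 0, 0, 0, 0], fingers=[255, 255, 255, 255, 255, 255, 255, 255, 255, 255])

```text
clock: 3.6
position: [513.7, -352.3, 278.9]
ee_rot: [0.115, 0.993, 0.001, -0.0]
contact_force: [-0.0, -0.5, -4.0]
gripper_width: 25.0
```

```bash
python3 -c "
from h import *
for n in('top','scene'): cv2.imwrite(f'pics/{n}3.png',get_image(n))
s=cv2.imread('pics/scene3.png')
cv2.imwrite('pics/d3.png',cv2.resize(s[140:340,90:290],None,fx=3,fy=3))
plan((537.5,22,280),76.8+30)"
```

```text
pos [ 513.1 -352.1  277. ] jaw 76.8 tilt [-0.004  0.004 -1.   ] shift [ 0.0619  0.3698 -0.0016] yaw -30.040302147005036 F [-0.2  0.2 -4.1] w 25.3 t 3.7 j6 -1.46
```

View pics/d3.png

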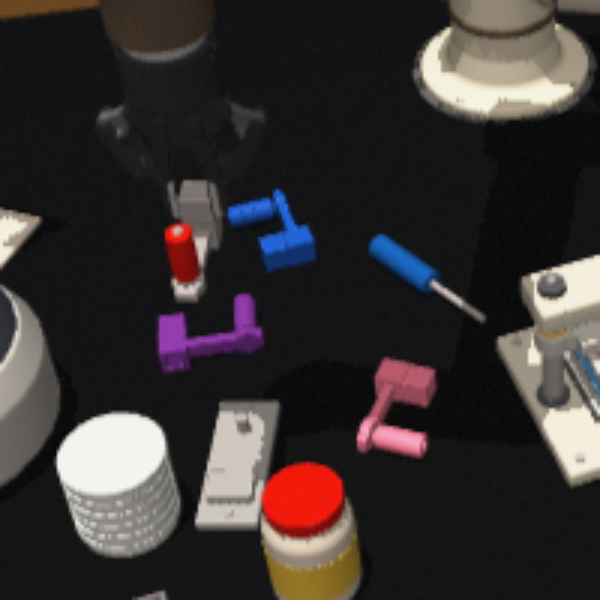

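Call:
send_rows([
  [0.006, 0.037, -0.002],
  [0.012, 0.074, -0.002],
  [0.019, 0.111, -0.002],
  [0.025, 0.148, -0.002],
  [0.031, 0.185, -0.002],
  [0.037, 0.222, -0.002],
  [0.043, 0.259, -0.002],
  [0.05, 0.296, -0.002],
  [0.056, 0.333, -0.002],
  [0.062, 0.37, -0.002],
  [0.062, 0.37, -0.002],
  [0.062, 0.37, -0.002],
], yaw=[-3, -6, -9, -12, -15, -18, -21, -24, -27, -30, -30, -30], fingers=[255, 255, 255, 255, 255, 255, 255, 255, 255, 255, 255, 255])

```text
clock: 4.9
position: [536.6, 23.0, 278.5]
ee_rot: [-0.147, 0.989, 0.002, -0.004]
contact_force: [0.2, -0.6, -3.8]
gripper_width: 25.0
```

```bash
python3 -c "
from h import *
for n in('top','scene'): cv2.imwrite(f'pics/{n}4.png',get_image(n))
s=cv2.imread('pics/scene4.png');t=cv2.imread('pics/top4.png')
cv2.imwrite('pics/d4.png',np.hstack([cv2.resize(s[160:260,260:360],None,fx=4,fy=4,interpolation=2),cv2.resize(t[150:250,220:320],None,fx=4,fy=4,interpolation=2)]))
plan((537.5,22,280),76.8+30)"
```

```text
pos [536.9  21.6 279.2] jaw 106.7 tilt [-0.007  0.003 -1.   ] shift [-0.0007  0.0002 -0.0008] yaw -0.08320085404349697 F [ 0.3 -0.  -3.9] w 24.8 t 5.0 j6 -1.62
```

View pics/d4.png

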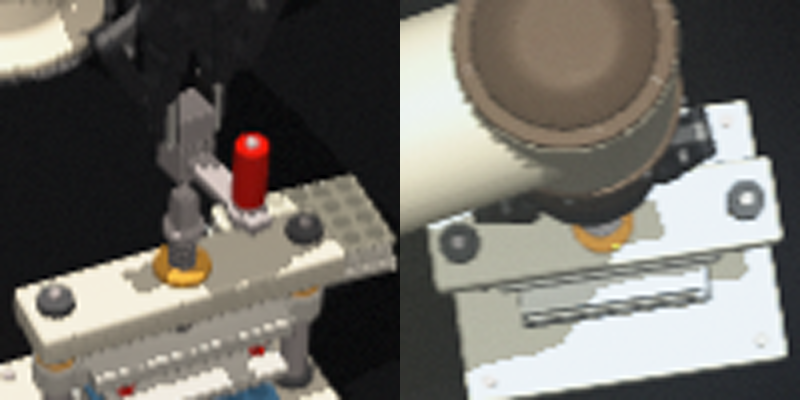

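```bash
cat > ov.py <<'E'
from h import *
def ov(n,im,C,th,ztop,box,k,hub,hth,fn):
    ox,oy,w,h=box
    c=cv2.resize(im[oy:oy+h,ox:ox+w],None,fx=k,fy=k,interpolation=2)
    def dr(P,col):
        P=proj(n,P);P=((P-[ox-.5,oy-.5])*k*8).astype(int);cv2.polylines(c,[P],True,col,1,shift=3)
    def sq(c0,half,th,z):
        a=np.radians(th+45+90*np.arange(4));return [np.array([c0[0]+half*1.4142*np.cos(x),c0[1]+half*1.4142*np.sin(x),z]) for x in a]
    dr(sq(C,7,th,ztop),(0,255,0));dr(sq(C,7,th,ztop+25),(0,255,0));dr(sq(C,4.6,th,ztop+28),(0,255,0))
    dr([[C[0]+14*np.cos(x),C[1]+14*np.sin(x),ztop] for x in np.linspace(0,6.2,24)],(0,255,0))
    dr(sq(hub,13,hth,hub[2]),(0,255,255));dr(sq(hub,13,hth,hub[2]+52),(0,255,255))
    u=np.array([np.cos(np.radians(hth)),np.sin(np.radians(hth))])
    K=np.r_[hub[:2]+70*u,hub[2]]
    for z in(23.5,69.5): dr([[K[0]+11*np.cos(x),K[1]+11*np.sin(x),K[2]+z] for x in np.linspace(0,6.2,24)],(255,255,0))
    cv2.imwrite(fn,c)
E
python3 - <<'E'
from ov import *
im=cv2.imread('pics/scene4.png')
ov('scene',im,(538.8,23.8),17,202,(290,175,50,60),10,np.array([536.9,22,251.5]),17,'pics/e4.png')
E
```

```text
(no output)
```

View pics/e4.png

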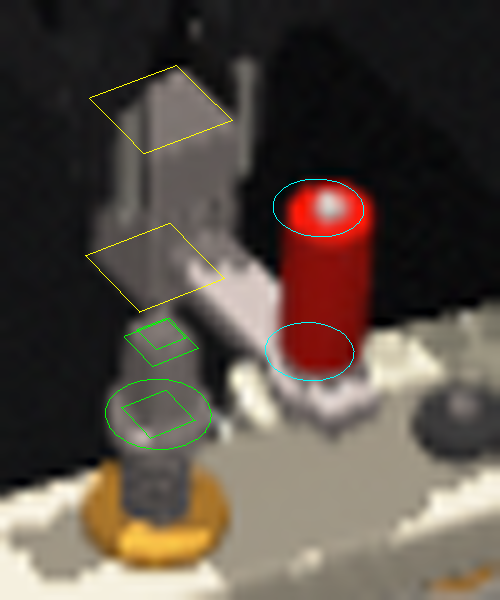

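Run:
```python
from ov import *
P=np.array([605,45,320.]);b=proj('scene',[P])[0]
for d in np.eye(3)*10: print((proj('scene',[P+d])[0]-b).round(2),(proj('top',[P+d])[0]-proj('top',[P])[0]).round(2))
im=cv2.imread('pics/top0.png')
ov('top',im,(536.7,20.5),17,202,(380,185,45,55),10,np.array([514.5,-352.6,12]),-13.2,'pics/e0.png')
im=cv2.imread('pics/scene0.png')
ov('scene',im,(536.7,20.5),17,202,(145,260,50,60),10,np.array([514.5,-352.6,12]),-13.2,'pics/e1.png')
cv2.imwrite('pics/e01.png',np.hstack([cv2.resize(cv2.imread('pics/e0.png'),(400,489)),cv2.resize(cv2.imread('pics/e1.png'),(400,489))]))
```

```text
[1.21 2.58] [ 0.08 -4.44]
[ 3.96 -0.62] [-4.54 -0.04]
[ 0.2  -3.21] [-0.28 -1.09]
```

View pics/e01.png

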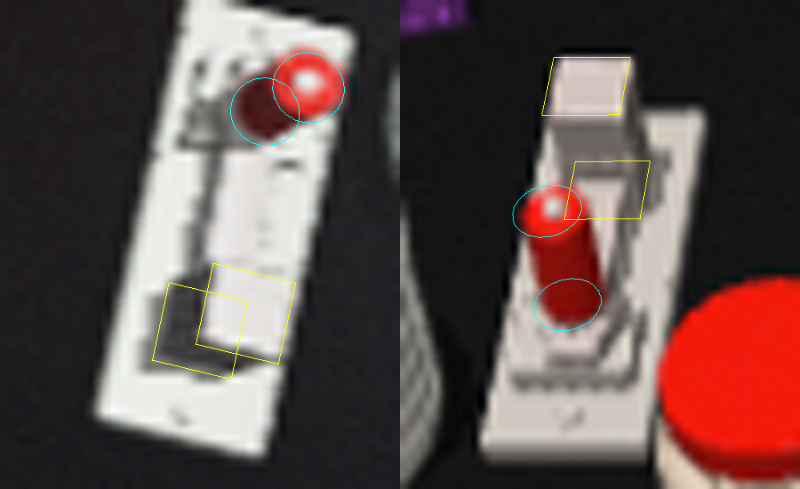

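```bash
python3 -c "
from h import *
plan((535.9,20.7,262),106.8)"
```

```text
pos [536.9  21.6 279.2] jaw 106.7 tilt [-0.007  0.003 -1.   ] shift [ 0.0011 -0.0007  0.0172] yaw -0.08320085404349697 F [ 0.3 -0.  -3.9] w 24.8 t 5.0 j6 -1.62
```

Call:
send_rows([
  [0.001, -0.0007, 0.01],
  [0.001, -0.0007, 0.017],
  [0.001, -0.0007, 0.017],
  [0.001, -0.0007, 0.017],
], yaw=[0, 0, 0, 0], fingers=[255, 255, 255, 255])

```text
clock: 5.4
position: [535.9, 20.2, 261.8]
ee_rot: [-0.145, 0.989, 0.002, -0.003]
contact_force: [-0.4, 0.3, -4.5]
gripper_width: 25.0
```

Run:
```python
from ov import *
for n in('top','scene'): cv2.imwrite(f'pics/{n}5.png',get_image(n))
plan((535.9,20.7,262),106.8)
p=read_state()['position']
im=cv2.imread('pics/scene5.png')
ov('scene',im,(536.8,21.),17,200,(290,175,50,60),10,np.array([p[0]+.95,p[1]+.3,p[2]-27.6]),17,'pics/e5.png')
c=cv2.resize(im[175:235,290:340],None,fx=10,fy=10,interpolation=2)
a=cv2.imread('pics/e5.png');cv2.imwrite('pics/e5.png',np.hstack([a[:,:400],c[:,:400]]))
```

```text
pos [536.2  20.5 262.5] jaw 106.7 tilt [-0.006  0.003 -1.   ] shift [0.0003 0.0003 0.0005] yaw -0.10099877481067665 F [ 0.5 -0.1 -3.8] w 24.7 t 5.5 j6 -1.62
```

View pics/e5.png

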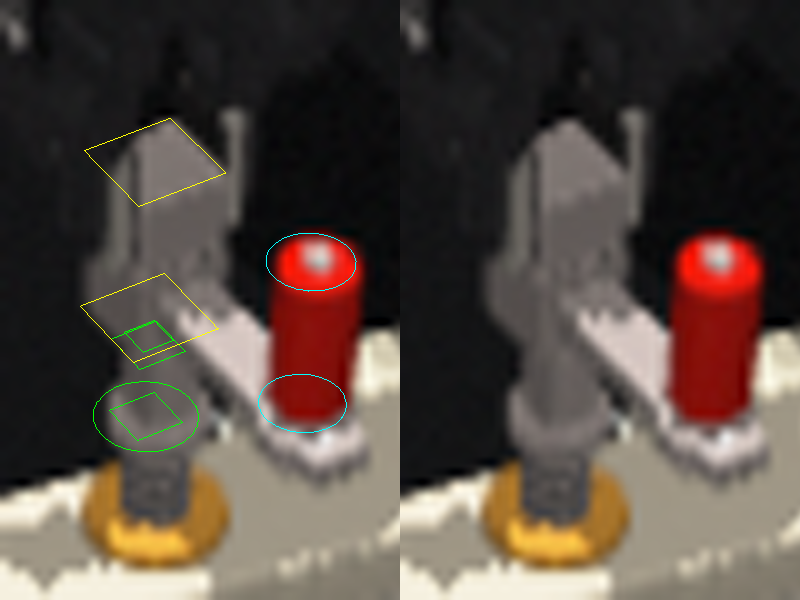

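Call:
send_rows([
  [0.0, 0.001, 0.002],
  [0.0, 0.001, 0.004],
  [0.0, 0.001, 0.006],
  [0.0, 0.001, 0.008],
  [0.0, 0.001, 0.008],
], yaw=[0, 0, 0, 0, 0], fingers=[255, 255, 255, 255, 255])

```text
clock: 6.0
position: [535.8, 21.7, 254.1]
ee_rot: [-0.145, 0.989, 0.002, -0.003]
contact_force: [-0.4, 0.8, -4.0]
gripper_width: 25.2
```

```bash
python3 -c "
from h import *
plan((536,21.5,250),106.8);print(read_state()['wrist_torque'])"
```

```text
pos [535.8  21.7 254.1] jaw 106.7 tilt [-0.006  0.003 -1.   ] shift [-0.0002 -0.0003  0.0041] yaw -0.1008883790542825 F [-0.4  0.8 -4. ] w 25.2 t 6.0 j6 -1.62
[ 0.16792248  0.09195178 -0.00747201]
```

Call:
send_rows([
  [0, 0, 0.001],
  [0, 0, 0.002],
  [0, 0, 0.003],
  [0, 0, 0.003],
], yaw=[0, 0, 0, 0], fingers=[255, 255, 255, 255])

```text
clock: 6.4
position: [535.8, 21.7, 251.0]
ee_rot: [-0.145, 0.989, 0.002, -0.003]
contact_force: [0.3, 0.7, -4.1]
gripper_width: 24.7
```

Call:
send_rows([
  [0, 0, 0.001],
  [0, 0, 0.002],
  [0, 0, 0.003],
  [0, 0, 0.003],
], yaw=[0, 0, 0, 0], fingers=[255, 255, 255, 255])

```text
clock: 6.8
position: [535.7, 21.8, 247.8]
ee_rot: [-0.145, 0.989, 0.002, -0.003]
contact_force: [0.1, 0.3, -4.6]
gripper_width: 24.9
```

Call:
send_rows([
  [0, 0, 0.001],
  [0, 0, 0.002],
  [0, 0, 0.003],
  [0, 0, 0.003],
], yaw=[0, 0, 0, 0], fingers=[255, 255, 255, 255])

```text
clock: 7.2
position: [535.7, 21.8, 244.6]
ee_rot: [-0.145, 0.989, 0.002, -0.003]
contact_force: [-0.1, 0.4, -5.1]
gripper_width: 25.1
```

Run:
```python
from h import *
im=get_image('scene');cv2.imwrite('pics/scene6.png',im)
cv2.imwrite('pics/e6.png',cv2.resize(im[175:235,290:340],None,fx=10,fy=10,interpolation=2))
plan((536,21.5,250),106.8);print(read_state()['wrist_torque'])
```

```text
pos [535.7  21.8 244.6] jaw 106.7 tilt [-0.007  0.004 -1.   ] shift [-0.0002 -0.0003 -0.0054] yaw -0.10645901548102188 F [ 0.2 -0.7 -4.1] w 25.1 t 7.25 j6 -1.62
[ 0.10213027 -0.00908629  0.04055437]
```

View pics/e6.png

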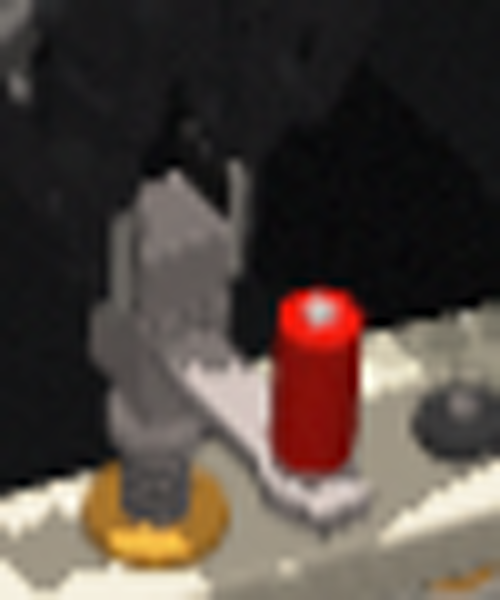

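The hub is going down over the square with no resistance, so I'll continue.

Call:
send_rows([
  [0, 0, 0.0015],
  [0, 0, 0.003],
  [0, 0, 0.0045],
  [0, 0, 0.006],
  [0, 0, 0.0075],
  [0, 0, 0.0075],
], yaw=[0, 0, 0, 0, 0, 0], fingers=[255, 255, 255, 255, 255, 255])

```text
clock: 7.85
position: [535.7, 21.8, 236.8]
ee_rot: [-0.145, 0.989, 0.002, -0.003]
contact_force: [1.0, -0.4, -4.0]
gripper_width: 24.9
```

Call:
send_rows([
  [0, 0, 0.001],
  [0, 0, 0.002],
  [0, 0, 0.003],
  [0, 0, 0.004],
  [0, 0, 0.005],
  [0, 0, 0.006],
  [0, 0, 0.006],
], yaw=[0, 0, 0, 0, 0, 0, 0], fingers=[255, 255, 255, 255, 255, 255, 255])

```text
clock: 8.55
position: [535.7, 21.8, 230.9]
ee_rot: [-0.145, 0.989, 0.002, -0.003]
contact_force: [0.1, 0.2, -2.3]
gripper_width: 25.0
```

Call:
send_rows([
  [0, 0, 0.0005],
  [0, 0, 0.001],
  [0, 0, 0.0015],
  [0, 0, 0.0015],
], yaw=[0, 0, 0, 0], fingers=[255, 255, 255, 255])

```text
clock: 8.95
position: [535.8, 21.8, 230.7]
ee_rot: [-0.145, 0.989, 0.002, -0.003]
contact_force: [-3.7, 1.6, 5.4]
gripper_width: 24.9
```

Run:
```python
from h import *
im=get_image('scene');cv2.imwrite('pics/scene7.png',im)
cv2.imwrite('pics/e7.png',cv2.resize(im[175:235,290:340],None,fx=10,fy=10,interpolation=2))
plan((536,21.5,250),106.8);print(read_state()['wrist_torque'])
```

```text
pos [535.8  21.8 230.7] jaw 106.7 tilt [-0.006  0.003 -1.   ] shift [-0.0001 -0.0002 -0.0193] yaw -0.08026379091768376 F [-3.2  1.4  5.6] w 24.7 t 9.0 j6 -1.62
[0.42204148 1.09620642 0.0164594 ]
```

View pics/e7.png

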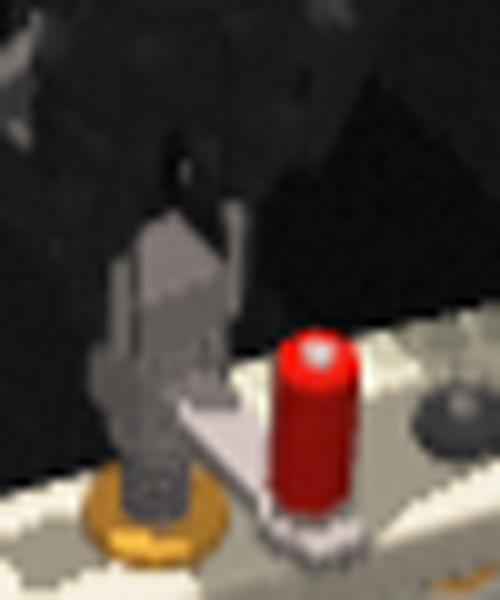

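The shoulder is no longer visible under the hub, and the height (203 mm) fits a seated crank. I'll let go, rise, and view it.

Call:
send_rows([
  [0, 0, -0.001],
  [0, 0, -0.001],
  [0, 0, -0.001],
  [0, 0, -0.001],
  [0, 0, -0.001],
  [0, 0, -0.02],
  [0, 0, -0.05],
  [0, 0, -0.08],
  [0, 0, -0.1],
  [0, 0, -0.1],
], yaw=[0, 0, 0, 0, 0, 0, 0, 0, 0, 0], fingers=[0, 0, 0, 0, 0, 0, 0, 0, 0, 0])

```text
clock: 10.0
position: [537.8, 21.6, 334.1]
ee_rot: [-0.146, 0.989, 0.002, 0.001]
contact_force: [0.5, 0.3, -1.1]
gripper_width: 85.3
```

Run:
```python
from ov import *
im=get_image('scene');cv2.imwrite('pics/scene8.png',im)
t=get_image('top');cv2.imwrite('pics/top8.png',t)
ov('scene',im,(536.7,21.8),17,202.5,(290,175,50,60),10,np.array([536.7,22,203.]),17,'pics/e8.png')
a=cv2.imread('pics/e8.png')
ov('top',t,(536.7,21.8),17,202.5,(250,165,50,60),10,np.array([536.7,22,203.]),17,'pics/e8t.png')
b=cv2.imread('pics/e8t.png')
cv2.imwrite('pics/e8.png',np.hstack([a[:,:400],b[:,:400]]))
plan((603.6,42.5,330),107)
```

```text
pos [536.1  21.6 330.3] jaw 106.7 tilt [-0.006  0.004 -1.   ] shift [-0.0707  0.0006 -0.    ] yaw -0.2897530424764625 F [-0.9  0.9 -0.7] w 85.1 t 10.1 j6 -1.62
```

View pics/e8.png

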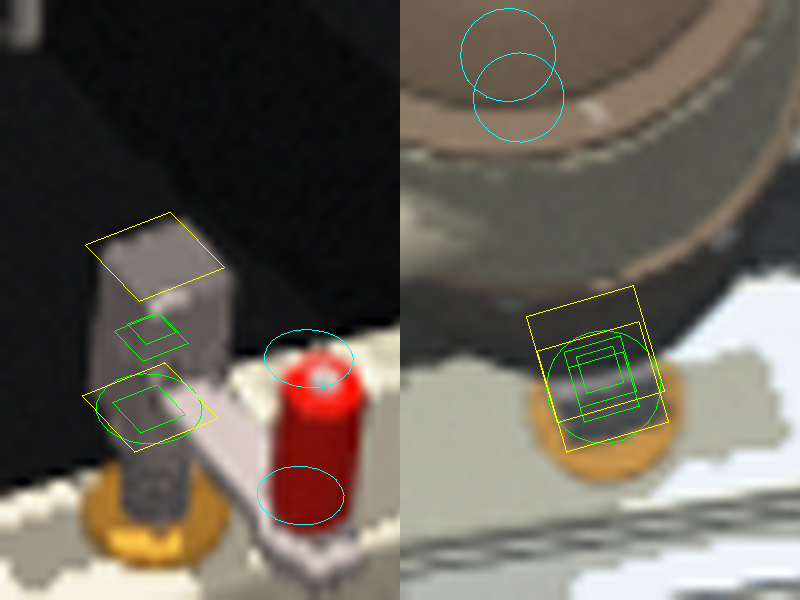

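Run:
```python
import cv2,numpy as np
f=lambda n:cv2.resize(cv2.imread(n)[180:235,290:330],None,fx=10,fy=10,interpolation=2)
cv2.imwrite('pics/e9.png',np.hstack([f('pics/scene7.png'),f('pics/scene8.png')]))
```

```text
(no output)
```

View pics/e9.png

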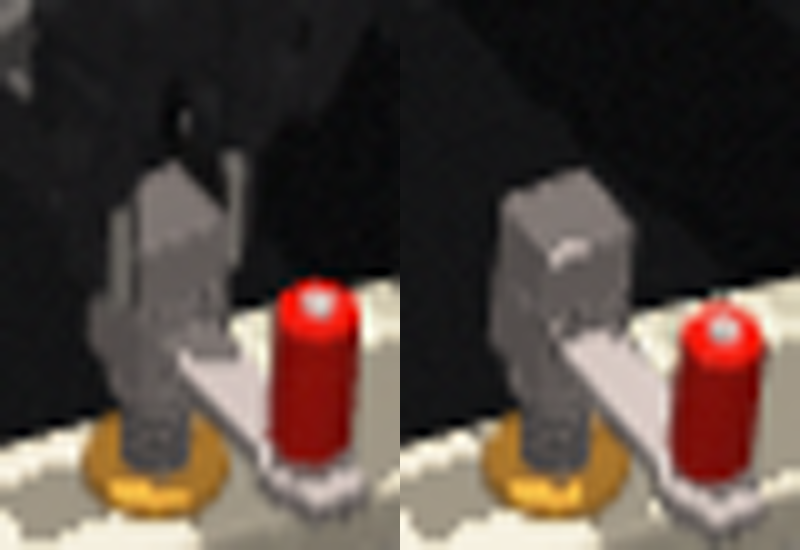

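The crank sits on the shoulder, sagging slightly toward the knob within the socket clearance. Next I'll grip the knob with the jaws across the arm.

Call:
send_rows([
  [-0.035, 0, 0],
  [-0.071, 0.0005, 0],
  [-0.071, 0.0005, 0.03],
  [-0.071, 0.0005, 0.06],
  [-0.071, 0.0005, 0.09],
  [-0.071, 0.0005, 0.098],
  [-0.071, 0.0005, 0.098],
  [-0.071, 0.0005, 0.098],
  [-0.071, 0.0005, 0.098],
], yaw=[0, 0, 0, 0, 0, 0, 0, 0, 0], fingers=[0, 0, 0, 0, 0, 0, 0, 0, 0])

```text
clock: 11.0
position: [604.3, 43.0, 233.8]
ee_rot: [-0.145, 0.989, 0.002, -0.001]
contact_force: [0.9, -0.5, -0.2]
gripper_width: 85.4
```

Run:
```python
from h import *
im=get_image('scene');cv2.imwrite('pics/scene10.png',im)
cv2.imwrite('pics/e10.png',cv2.resize(im[160:240,280:350],None,fx=7,fy=7,interpolation=2))
plan((604,42.7,232),107)
```

```text
pos [604.1  43.  233.8] jaw 106.7 tilt [-0.003  0.005 -1.   ] shift [ 0.0002 -0.0003  0.0018] yaw -0.28288718407355873 F [ 0.9  0.1 -0.4] w 85.2 t 11.05 j6 -1.61
```

View pics/e10.png

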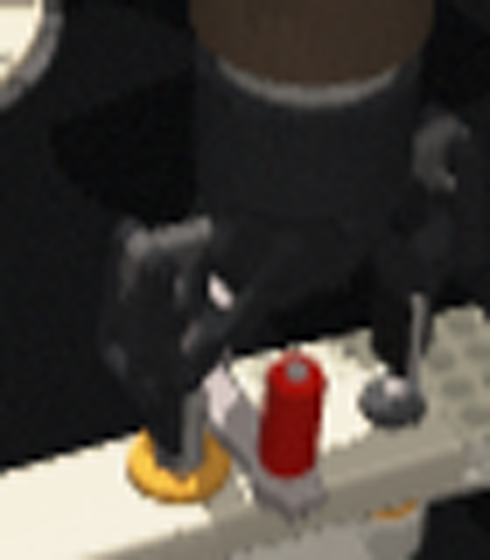

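The knob sits midway between the fingers, so I'll close.

Call:
send_rows([
  [0, 0, 0],
  [0, 0, 0],
  [0, 0, 0],
  [0, 0, 0],
  [0, 0, 0],
  [0, 0, 0],
  [0, 0, 0],
], yaw=[0, 0, 0, 0, 0, 0, 0], fingers=[255, 255, 255, 255, 255, 255, 255])

```text
clock: 11.75
position: [604.2, 43.0, 233.9]
ee_rot: [-0.145, 0.989, 0.002, -0.001]
contact_force: [-0.6, -0.7, 0.8]
gripper_width: 20.3
```

Call:
send_rows([
  [0, 0, -0.001],
  [0, 0, -0.002],
  [0, 0, -0.002],
], yaw=[0, 0, 0], fingers=[255, 255, 255])

```text
clock: 12.05
position: [603.8, 43.0, 234.9]
ee_rot: [-0.145, 0.989, 0.003, -0.002]
contact_force: [-0.1, 0.1, -3.3]
gripper_width: 20.5
```

Run:
```python
from h import *
im=get_image('scene');cv2.imwrite('pics/scene11.png',im)
cv2.imwrite('pics/e11.png',cv2.resize(im[175:235,290:340],None,fx=10,fy=10,interpolation=2))
plan((604,42.7,232),107);print(read_state()['wrist_torque'])
```

```text
pos [603.8  43.  234.9] jaw 106.7 tilt [-0.004  0.005 -1.   ] shift [-0.0001 -0.0004  0.0029] yaw -0.29446107252692855 F [-0.6 -0.  -3.9] w 20.6 t 12.1 j6 -1.61
[-0.00494704 -0.2035664  -0.04781392]
```

View pics/e11.png

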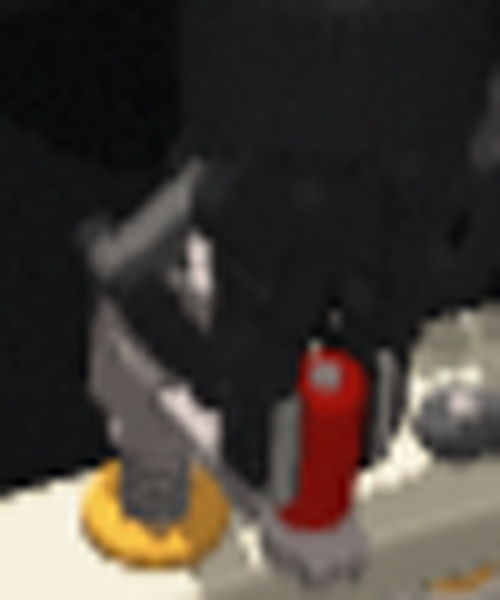

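```bash
cat > w.py <<'E'
from h import *
import sys,json
# usage: C (cx,cy), th0 ref, z0 ref
def rows(C,step,n,z0,th_ref,r=70.,hold=0,turned=None,start=None,bias=(0,0)):
    s=read_state();R=Ro.from_quat(s['ee_rot']).as_matrix();p=s['position']
    th=np.degrees(np.arctan2(p[1]-C[1],p[0]-C[0])) if start is None else start
    print('theta now',round(th,1),'r',round(np.hypot(p[1]-C[1],p[0]-C[0]),1),'p',p.round(1),'t',s['clock'])
    F=s['contact_force'];t=np.array([np.sin(np.radians(th)),-np.cos(np.radians(th))]);u=np.array([t[1]*-1,t[0]])
    u=np.array([np.cos(np.radians(th)),np.sin(np.radians(th))])
    print('Ftan(against)',round(-F[:2]@t,2),'Frad',round(F[:2]@u,2),'Fz',round(F[2],2),'tau',s['wrist_torque'].round(2))
    out=[]
    done=turned if turned is not None else (th_ref-th)
    for k in list(range(1,n+1))+[n]*hold:
        a=np.radians(th-step*k);z=z0-10*(done+step*k)/360
        T=np.array([C[0]+r*np.cos(a),C[1]+r*np.sin(a),z])
        out.append((R.T@(T-p)/1000).round(4).tolist())
    print(json.dumps(out))
E
python3 -c "
from w import *
rows((537.1,22.1),8,11,234.5,17.4,hold=1)"
```

```text
theta now 17.4 r 69.9 p [603.8  43.  234.9] t 12.1
Ftan(against) 0.17 Frad -0.6 Fz -3.93 tau [-0.   -0.2  -0.05]
[[0.0004, -0.0098, 0.0006], [0.0023, -0.0193, 0.0008], [0.0056, -0.0286, 0.0009], [0.01, -0.0372, 0.0011], [0.0157, -0.0452, 0.0013], [0.0224, -0.0523, 0.0015], [0.03, -0.0584, 0.0017], [0.0384, -0.0634, 0.0019], [0.0474, -0.0672, 0.0022], [0.0568, -0.0697, 0.0024], [0.0665, -0.0708, 0.0026], [0.0665, -0.0708, 0.0026]]
```

Call:
send_rows([
  [0.0004, -0.0098, 0.0006],
  [0.0023, -0.0193, 0.0008],
  [0.0056, -0.0286, 0.001],
  [0.01, -0.0372, 0.0011],
  [0.0157, -0.0452, 0.0013],
  [0.0224, -0.0523, 0.0015],
  [0.03, -0.0584, 0.0017],
  [0.0384, -0.0634, 0.0019],
  [0.0474, -0.0672, 0.0022],
], yaw=[0, 0, 0, 0, 0, 0, 0, 0, 0], fingers=[255, 255, 255, 255, 255, 255, 255, 255, 255])

```text
clock: 13.0
position: [580.3, -33.1, 234.6]
ee_rot: [-0.145, 0.989, 0.004, 0.003]
contact_force: [1.5, 8.7, 4.3]
gripper_width: 20.3
```

Run:
```python
from w import *
im=get_image('scene');cv2.imwrite('pics/scene12.png',im)
cv2.imwrite('pics/e12.png',cv2.resize(im[165:245,270:350],None,fx=7,fy=7,interpolation=2))
rows((537.1,22.1),10,12,234.5,17.4)
```

```text
theta now -53.0 r 70.0 p [579.2 -33.9 234.8] t 13.05
Ftan(against) 4.77 Frad -5.7 Fz 1.65 tau [ 2.68 -0.42 -0.02]
[[0.0118, -0.0032, 0.0024], [0.0239, -0.0043, 0.0026], [0.0361, -0.0033, 0.0028], [0.0479, -0.0002, 0.0031], [0.059, 0.0049, 0.0033], [0.069, 0.0118, 0.0036], [0.0777, 0.0204, 0.0039], [0.0847, 0.0304, 0.0042], [0.09, 0.0414, 0.0045], [0.0932, 0.0532, 0.0048], [0.0943, 0.0653, 0.0052], [0.0933, 0.0775, 0.0056]]
```

View pics/e12.png

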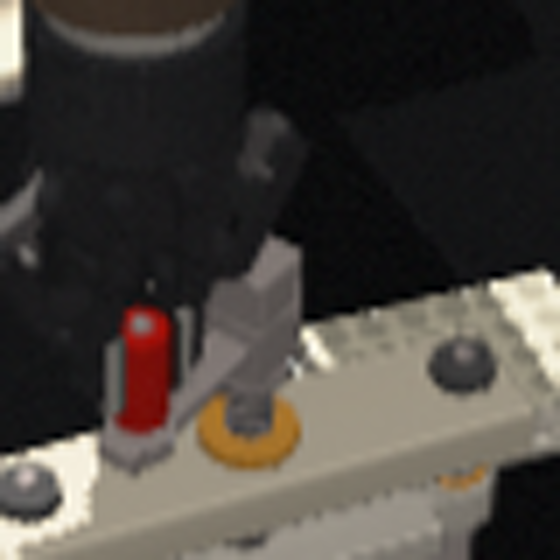

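Call:
send_rows([
  [0.0118, -0.0032, 0.001],
  [0.0239, -0.0043, 0.0015],
  [0.0361, -0.0033, 0.002],
  [0.0479, -0.0002, 0.0022],
  [0.059, 0.0049, 0.0024],
  [0.069, 0.0118, 0.0027],
  [0.0777, 0.0204, 0.003],
  [0.0847, 0.0304, 0.0033],
  [0.09, 0.0414, 0.0036],
  [0.0932, 0.0532, 0.0039],
  [0.0943, 0.0653, 0.0042],
  [0.0933, 0.0775, 0.0045],
], yaw=[0, 0, 0, 0, 0, 0, 0, 0, 0, 0, 0, 0], fingers=[255, 255, 255, 255, 255, 255, 255, 255, 255, 255, 255, 255])

```text
clock: 14.25
position: [465.6, 9.9, 233.8]
ee_rot: [-0.145, 0.989, 0.001, 0.001]
contact_force: [-11.2, -8.6, 14.9]
gripper_width: 20.4
```

Run:
```python
from w import *
print(read_state()['contact_force'],read_state()['gripper_width'])
rows((537.1,22.1),10,12,234.5,17.4)
```

```text
[-11.2299136   -8.64374255  14.86392763] 20.35641461941714
theta now -170.3 r 72.5 p [465.6   9.9 233.8] t 14.25
Ftan(against) 6.63 Frad 12.53 Fz 14.86 tau [-2.22  2.38 -0.05]
[[-0.005, 0.0116, 0.0048], [-0.0096, 0.0229, 0.0051], [-0.0161, 0.0333, 0.0054], [-0.0242, 0.0424, 0.0058], [-0.0338, 0.0499, 0.0061], [-0.0446, 0.0556, 0.0064], [-0.0562, 0.0594, 0.0067], [-0.0683, 0.0611, 0.007], [-0.0805, 0.0607, 0.0073], [-0.0924, 0.0581, 0.0076], [-0.1037, 0.0536, 0.0079], [-0.1141, 0.0471, 0.0082]]
```

Run:
```python
from w import *
rows((534.7,21.4),10,12,239.4,17.4,turned=188)
```

```text
theta now -170.5 r 70.1 p [465.6   9.9 233.8] t 14.25
Ftan(against) 6.68 Frad 12.5 Fz 14.86 tau [-2.22  2.38 -0.05]
[[-0.0026, 0.0119, -0.0001], [-0.0072, 0.0232, 0.0002], [-0.0137, 0.0335, 0.0005], [-0.0219, 0.0426, 0.0009], [-0.0316, 0.0501, 0.0012], [-0.0424, 0.0558, 0.0015], [-0.054, 0.0595, 0.0018], [-0.0661, 0.0611, 0.0021], [-0.0783, 0.0607, 0.0024], [-0.0902, 0.0581, 0.0027], [-0.1015, 0.0535, 0.003], [-0.1118, 0.047, 0.0033]]
```

Call:
send_rows([
  [-0.0026, 0.0119, -0.0001],
  [-0.0072, 0.0232, 0.0002],
  [-0.0137, 0.0335, 0.0005],
  [-0.0219, 0.0426, 0.0009],
  [-0.0316, 0.0501, 0.0012],
  [-0.0424, 0.0558, 0.0015],
  [-0.054, 0.0595, 0.0018],
  [-0.0661, 0.0611, 0.0021],
  [-0.0783, 0.0607, 0.0024],
  [-0.0902, 0.0581, 0.0027],
  [-0.1015, 0.0535, 0.003],
  [-0.1118, 0.047, 0.0033],
], yaw=[0, 0, 0, 0, 0, 0, 0, 0, 0, 0, 0, 0], fingers=[255, 255, 255, 255, 255, 255, 255, 255, 255, 255, 255, 255])

```text
clock: 15.45
position: [558.7, 87.7, 231.0]
ee_rot: [-0.145, 0.989, 0.002, 0.0]
contact_force: [-3.7, 4.0, -0.4]
gripper_width: 20.5
```

Run:
```python
from w import *
rows((534.7,21.4),10,8,239.4,17.4,turned=308)
im=get_image('scene');cv2.imwrite('pics/scene13.png',im)
cv2.imwrite('pics/e13.png',cv2.resize(im[165:285,260:360],None,fx=5,fy=5,interpolation=2))
```

```text
theta now 70.1 r 70.5 p [558.7  87.7 231. ] t 15.45
Ftan(against) 4.85 Frad 2.51 Fz -0.44 tau [ 1.25  1.3  -0.01]
[[-0.0088, -0.0085, 0.0004], [-0.0164, -0.0181, 0.0006], [-0.0222, -0.0288, 0.0009], [-0.0261, -0.0404, 0.0011], [-0.0278, -0.0525, 0.0013], [-0.0275, -0.0647, 0.0015], [-0.0251, -0.0766, 0.0018], [-0.0206, -0.088, 0.002]]
```

View pics/e13.png

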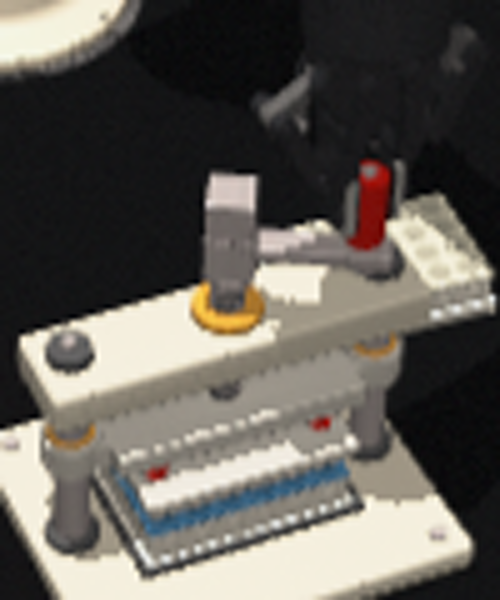

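Call:
send_rows([
  [-0.0088, -0.0085, 0.0004],
  [-0.0164, -0.0181, 0.0006],
  [-0.0222, -0.0288, 0.0009],
  [-0.0261, -0.0404, 0.0011],
  [-0.0278, -0.0525, 0.0013],
  [-0.0275, -0.0647, 0.0015],
  [-0.0251, -0.0766, 0.0018],
  [-0.0206, -0.088, 0.002],
], yaw=[0, 0, 0, 0, 0, 0, 0, 0], fingers=[255, 255, 255, 255, 255, 255, 255, 255])

```text
clock: 16.3
position: [603.9, 9.5, 227.7]
ee_rot: [-0.145, 0.989, 0.003, -0.001]
contact_force: [-5.3, 7.4, -1.6]
gripper_width: 20.7
```

Run:
```python
from w import *
rows((534.7,21.4),8,4,239.4,17.4,turned=387)
```

```text
theta now -9.7 r 70.2 p [603.9   9.5 227.7] t 16.3
Ftan(against) 6.38 Frad -6.5 Fz -1.64 tau [ 2.2   1.29 -0.02]
[[0.0052, -0.0083, -0.0008], [0.0112, -0.016, -0.0006], [0.0183, -0.0227, -0.0004], [0.0263, -0.0284, -0.0002]]
```

Run:
```python
from w import *
rows((534.0,21.7),8,4,238.8,17.4,turned=387)
```

```text
theta now -9.9 r 71.0 p [603.9   9.5 227.7] t 16.3
Ftan(against) 6.36 Frad -6.52 Fz -1.64 tau [ 2.2   1.29 -0.02]
[[0.0059, -0.008, -0.0002], [0.0119, -0.0156, 0.0], [0.019, -0.0223, 0.0002], [0.027, -0.028, 0.0004]]
```

Call:
send_rows([
  [0.0059, -0.008, 0.0],
  [0.0119, -0.0156, 0.0],
  [0.019, -0.0223, 0.0002],
  [0.027, -0.028, 0.0004],
], yaw=[0, 0, 0, 0], fingers=[255, 255, 255, 255])

```text
clock: 16.7
position: [587.6, -23.9, 227.4]
ee_rot: [-0.145, 0.989, 0.004, 0.002]
contact_force: [1.4, 7.5, -3.7]
gripper_width: 20.9
```

Run:
```python
from w import *
rows((534.0,21.7),8,4,238.8,17.4,turned=418)
```

```text
theta now -40.4 r 70.4 p [587.6 -23.9 227.4] t 16.7
Ftan(against) 6.6 Frad -3.8 Fz -3.7 tau [ 1.88 -0.88  0.03]
[[0.0088, -0.0044, 0.0003], [0.0179, -0.0079, 0.0005], [0.0274, -0.01, 0.0006], [0.0372, -0.0109, 0.0008]]
```

Call:
send_rows([
  [0.0088, -0.0044, 0.001],
  [0.0179, -0.0079, 0.0014],
  [0.0274, -0.01, 0.0016],
  [0.0372, -0.0109, 0.0018],
], yaw=[0, 0, 0, 0], fingers=[255, 255, 255, 255])

```text
clock: 17.1
position: [558.1, -44.2, 226.6]
ee_rot: [-0.146, 0.989, 0.005, 0.007]
contact_force: [3.3, 5.3, -3.0]
gripper_width: 20.8
```

Run:
```python
from w import *
rows((534.0,21.7),8,4,238.,17.4,turned=450)
```

```text
theta now -69.9 r 70.1 p [558.1 -44.2 226.6] t 17.1
Ftan(against) 4.95 Frad -3.79 Fz -2.98 tau [ 1.49 -1.51  0.02]
[[0.0098, 0.0002, 0.0012], [0.0194, 0.0017, 0.0013], [0.0288, 0.0045, 0.0014], [0.0377, 0.0086, 0.0015]]
```

Call:
send_rows([
  [0.0098, 0.0002, 0.001],
  [0.0194, 0.0017, 0.0013],
  [0.0288, 0.0045, 0.0014],
  [0.0377, 0.0086, 0.0015],
], yaw=[0, 0, 0, 0], fingers=[255, 255, 255, 255])

```text
clock: 17.5
position: [522.7, -46.9, 226.1]
ee_rot: [-0.146, 0.989, 0.004, 0.011]
contact_force: [5.8, 1.5, -4.0]
gripper_width: 20.2
```

Run:
```python
from w import *
rows((534.0,21.7),8,4,238.,17.4,turned=481)
im=get_image('scene');cv2.imwrite('pics/scene14.png',im)
cv2.imwrite('pics/e14.png',cv2.resize(im[165:285,260:360],None,fx=5,fy=5,interpolation=2))
```

```text
theta now -99.3 r 69.6 p [522.7 -46.9 226.1] t 17.5
Ftan(against) 5.51 Frad -2.47 Fz -3.99 tau [ 0.04 -1.94 -0.03]
[[0.0087, 0.0045, 0.0015], [0.0164, 0.0105, 0.0016], [0.0231, 0.0176, 0.0017], [0.0289, 0.0255, 0.0018]]
```

View pics/e14.png

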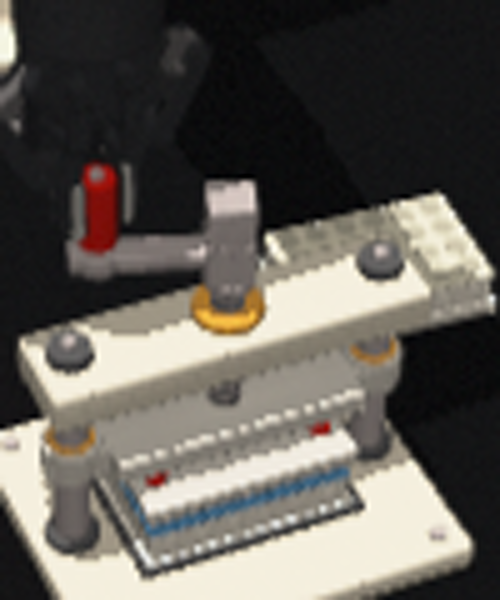

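Call:
send_rows([
  [0.0087, 0.0045, 0.0012],
  [0.0164, 0.0105, 0.0016],
  [0.0231, 0.0176, 0.0017],
  [0.0289, 0.0255, 0.0018],
], yaw=[0, 0, 0, 0], fingers=[255, 255, 255, 255])

```text
clock: 17.95
position: [489.0, -31.1, 225.2]
ee_rot: [-0.146, 0.989, 0.004, 0.015]
contact_force: [8.2, -0.5, -3.8]
gripper_width: 20.8
```

Run:
```python
from w import *
rows((534.0,21.7),8,4,238.,17.4,turned=511)
```

```text
theta now -130.4 r 69.3 p [489.  -31.1 225.2] t 17.95
Ftan(against) 6.58 Frad -4.94 Fz -3.82 tau [-0.57 -2.08 -0.  ]
[[0.0053, 0.0082, 0.0015], [0.0088, 0.0173, 0.0016], [0.0109, 0.0269, 0.0018], [0.0118, 0.0366, 0.002]]
```

Run:
```python
from w import *
rows((534.0,22.4),8,4,237.6,17.4,turned=512,r=69.7)
```

```text
theta now -130.1 r 69.9 p [489.  -31.1 225.2] t 17.95
Ftan(against) 6.61 Frad -4.89 Fz -3.82 tau [-0.57 -2.08 -0.  ]
[[0.0046, 0.0086, 0.0019], [0.0082, 0.0177, 0.0021], [0.0104, 0.0271, 0.0022], [0.0113, 0.0368, 0.0025]]
```

Call:
send_rows([
  [0.0046, 0.0086, 0.0015],
  [0.0082, 0.0177, 0.002],
  [0.0104, 0.0271, 0.0022],
  [0.0113, 0.0368, 0.0024],
], yaw=[0, 0, 0, 0], fingers=[255, 255, 255, 255])

```text
clock: 18.35
position: [468.5, -0.8, 224.2]
ee_rot: [-0.146, 0.989, 0.002, 0.016]
contact_force: [3.5, -5.3, -0.3]
gripper_width: 21.1
```

Run:
```python
from w import *
rows((534.0,22.4),8,4,237.6,17.4,turned=543,r=69.7)
```

```text
theta now -160.5 r 69.5 p [468.5  -0.8 224.2] t 18.35
Ftan(against) 6.16 Frad -1.55 Fz -0.31 tau [-1.73 -0.83 -0.06]
[[0.0, 0.0097, 0.0019], [-0.0015, 0.0193, 0.0021], [-0.0044, 0.0286, 0.0024], [-0.0085, 0.0374, 0.0028]]
```

Still free drag (about 6.2 N), so I'll keep going.

Call:
send_rows([
  [0.0, 0.0097, 0.0012],
  [-0.0015, 0.0193, 0.0016],
  [-0.0044, 0.0286, 0.002],
  [-0.0085, 0.0374, 0.0024],
], yaw=[0, 0, 0, 0], fingers=[255, 255, 255, 255])

```text
clock: 18.75
position: [465.8, 35.4, 223.2]
ee_rot: [-0.146, 0.989, -0.001, 0.015]
contact_force: [1.3, -6.5, 2.2]
gripper_width: 20.5
```

Run:
```python
from w import *
rows((534.0,22.4),8,4,237.6,17.4,turned=574,r=69.7)
```

```text
theta now 169.2 r 69.4 p [465.8  35.4 223.2] t 18.75
Ftan(against) 6.18 Frad -2.46 Fz 2.2 tau [-1.91 -0.18 -0.03]
[[-0.0048, 0.0084, 0.0019], [-0.011, 0.0159, 0.0022], [-0.0181, 0.0225, 0.0026], [-0.0262, 0.028, 0.0031]]
```

Call:
send_rows([
  [-0.0048, 0.0084, 0.0006],
  [-0.011, 0.0159, 0.001],
  [-0.0181, 0.0225, 0.0014],
  [-0.0262, 0.028, 0.0018],
], yaw=[0, 0, 0, 0], fingers=[255, 255, 255, 255])

```text
clock: 19.15
position: [481.1, 67.3, 222.5]
ee_rot: [-0.146, 0.989, -0.003, 0.013]
contact_force: [-3.7, -5.5, 2.6]
gripper_width: 20.7
```

Run:
```python
from w import *
rows((534.0,22.4),8,4,238.4,17.4,turned=604,r=69.7)
```

```text
theta now 139.6 r 69.4 p [481.1  67.3 222.5] t 19.15
Ftan(against) 6.6 Frad -0.69 Fz 2.61 tau [-1.4   1.12 -0.08]
[[-0.0083, 0.005, 0.0012], [-0.0174, 0.0084, 0.0016], [-0.0269, 0.0106, 0.0021], [-0.0366, 0.0114, 0.0025]]
```

Call:
send_rows([
  [-0.0083, 0.005, 0.0006],
  [-0.0174, 0.0084, 0.001],
  [-0.0269, 0.0106, 0.0014],
  [-0.0366, 0.0114, 0.0018],
], yaw=[0, 0, 0, 0], fingers=[255, 255, 255, 255])

```text
clock: 19.55
position: [510.8, 87.9, 221.7]
ee_rot: [-0.146, 0.989, -0.003, 0.01]
contact_force: [-5.9, 0.5, 2.9]
gripper_width: 20.4
```

Run:
```python
from w import *
rows((534.0,22.4),8,4,238.4,17.4,turned=633,r=69.7)
im=get_image('scene');cv2.imwrite('pics/scene15.png',im)
cv2.imwrite('pics/e15.png',cv2.resize(im[165:285,260:360],None,fx=5,fy=5,interpolation=2))
```

```text
theta now 109.5 r 69.5 p [510.8  87.9 221.7] t 19.55
Ftan(against) 5.39 Frad 2.44 Fz 2.89 tau [ 0.39  1.96 -0.02]
[[-0.0097, -0.0, 0.0013], [-0.0193, -0.0016, 0.0017], [-0.0286, -0.0045, 0.0021], [-0.0373, -0.0086, 0.0026]]
```

View pics/e15.png

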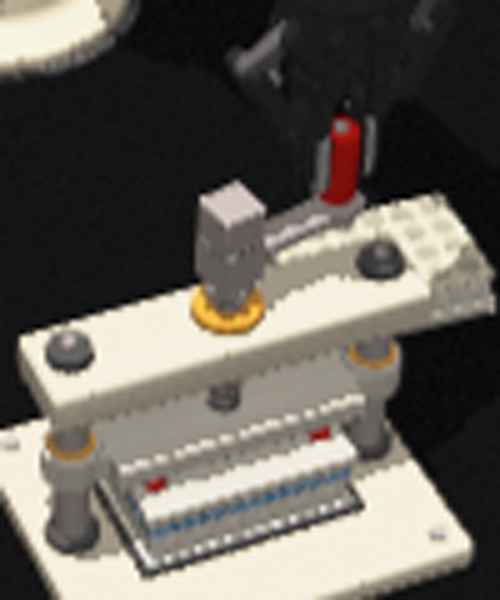

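Call:
send_rows([
  [-0.0097, 0.0, 0.0004],
  [-0.0193, -0.0016, 0.0008],
  [-0.0286, -0.0045, 0.0012],
  [-0.0373, -0.0086, 0.0016],
], yaw=[0, 0, 0, 0], fingers=[255, 255, 255, 255])

```text
clock: 20.0
position: [549.1, 90.7, 220.8]
ee_rot: [-0.146, 0.989, -0.003, 0.009]
contact_force: [-6.2, 2.1, 1.9]
gripper_width: 20.8
```

Run:
```python
from w import *
rows((534.0,22.4),8,3,238.4,17.4,turned=665,r=69.7)
```

```text
theta now 77.6 r 69.9 p [549.1  90.7 220.8] t 20.0
Ftan(against) 6.55 Frad 0.74 Fz 1.86 tau [0.76 1.68 0.06]
[[-0.008, -0.0055, 0.0012], [-0.0153, -0.0119, 0.0016], [-0.0217, -0.0193, 0.002]]
```

Call:
send_rows([
  [-0.008, -0.0055, 0.0004],
  [-0.0153, -0.0119, 0.0007],
  [-0.0217, -0.0193, 0.001],
], yaw=[0, 0, 0], fingers=[255, 255, 255])

```text
clock: 20.3
position: [575.0, 79.3, 220.3]
ee_rot: [-0.146, 0.989, -0.002, 0.008]
contact_force: [-3.9, 6.2, -0.8]
gripper_width: 20.4
```

Run:
```python
from w import *
rows((534.0,22.4),8,3,238.4,17.4,turned=688,r=69.7)
```

```text
theta now 54.3 r 70.1 p [575.   79.3 220.3] t 20.3
Ftan(against) 6.84 Frad 2.75 Fz -0.84 tau [ 1.7   1.09 -0.  ]
[[-0.005, -0.0084, 0.0013], [-0.0092, -0.0171, 0.0017], [-0.0121, -0.0264, 0.002]]
```

Call:
send_rows([
  [-0.005, -0.0084, 0.0004],
  [-0.0092, -0.0171, 0.0007],
  [-0.0121, -0.0264, 0.001],
], yaw=[0, 0, 0], fingers=[255, 255, 255])

```text
clock: 20.6
position: [594.4, 58.6, 219.7]
ee_rot: [-0.146, 0.989, -0.001, 0.008]
contact_force: [-1.2, 6.6, -0.8]
gripper_width: 20.6
```

Run:
```python
from w import *
rows((534.0,22.4),6,3,238.4,17.4,turned=711,r=69.7)
im=get_image('scene');cv2.imwrite('pics/scene16.png',im)
cv2.imwrite('pics/e16.png',cv2.resize(im[165:285,260:360],None,fx=5,fy=5,interpolation=2))
```

```text
theta now 30.9 r 70.4 p [594.4  58.6 219.7] t 20.6
Ftan(against) 6.33 Frad 2.34 Fz -0.84 tau [1.85 0.62 0.04]
[[-0.0007, -0.0073, 0.0013], [-0.0014, -0.0146, 0.0015], [-0.0013, -0.0219, 0.0017]]
```

View pics/e16.png

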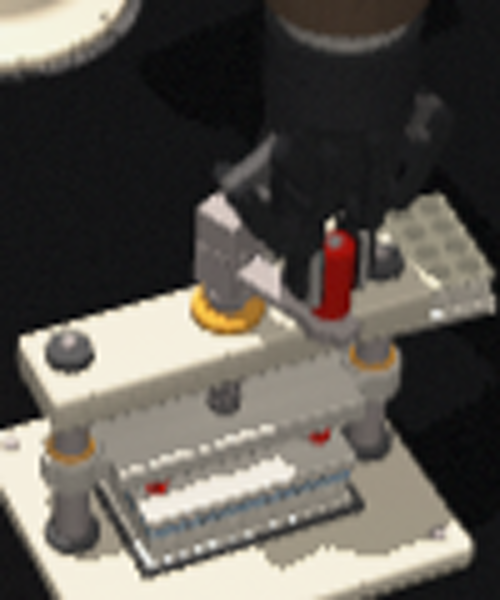

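Run:
```python
from w import *
rows((534.0,22.4),8,3,238.2,17.4,turned=707,r=69.8)
```

```text
theta now 29.9 r 70.4 p [595.1  57.5 219.6] t 20.65
Ftan(against) 4.15 Frad 1.57 Fz 0.82 tau [1.62 0.19 0.  ]
[[-0.0009, -0.0098, 0.0014], [-0.0011, -0.0195, 0.0016], [0.0001, -0.0292, 0.0019]]
```

Call:
send_rows([
  [-0.0009, -0.0098, 0.0006],
  [-0.0011, -0.0195, 0.0009],
  [0.0001, -0.0292, 0.0012],
], yaw=[0, 0, 0], fingers=[255, 255, 255])

```text
clock: 20.95
position: [604.2, 30.6, 219.0]
ee_rot: [-0.146, 0.989, -0.0, 0.01]
contact_force: [0.7, 6.5, -0.2]
gripper_width: 20.7
```

Run:
```python
from w import *
rows((534.0,22.4),8,3,238.2,17.4,turned=731,r=69.8)
```

```text
theta now 6.7 r 70.7 p [604.2  30.6 219. ] t 20.95
Ftan(against) 6.35 Frad 1.41 Fz -0.21 tau [1.95 0.1  0.08]
[[0.0033, -0.0093, 0.0013], [0.0069, -0.0183, 0.0015], [0.0118, -0.0267, 0.0016]]
```

Call:
send_rows([
  [0.0033, -0.0093, 0.0006],
  [0.0069, -0.0183, 0.0009],
  [0.0118, -0.0267, 0.0012],
], yaw=[0, 0, 0], fingers=[255, 255, 255])

```text
clock: 21.25
position: [602.2, 3.0, 218.5]
ee_rot: [-0.146, 0.989, 0.001, 0.013]
contact_force: [1.2, 7.4, 0.8]
gripper_width: 20.7
```

Run:
```python
from w import *
rows((534.0,22.4),8,3,238.2,17.4,turned=754,r=69.8)
```

```text
theta now -15.9 r 70.9 p [602.2   3.  218.5] t 21.25
Ftan(against) 7.46 Frad -0.87 Fz 0.83 tau [ 2.27 -0.27  0.1 ]
[[0.0067, -0.0072, 0.0013], [0.0136, -0.0142, 0.0014], [0.0214, -0.0201, 0.0014]]
```

Call:
send_rows([
  [0.0067, -0.0072, 0.0006],
  [0.0136, -0.0142, 0.0009],
  [0.0214, -0.0201, 0.0012],
], yaw=[0, 0, 0], fingers=[255, 255, 255])

```text
clock: 21.55
position: [590.2, -20.8, 218.0]
ee_rot: [-0.147, 0.989, 0.002, 0.017]
contact_force: [3.5, 8.2, -0.3]
gripper_width: 20.7
```

Run:
```python
from w import *
rows((534.0,22.4),6,3,238.2,17.4,turned=777,r=69.8)
im=get_image('scene');cv2.imwrite('pics/scene17.png',im)
a=cv2.imread('pics/scene15.png')
f=lambda i:cv2.resize(i[225:290,265:345],None,fx=5,fy=5,interpolation=2)
cv2.imwrite('pics/e17.png',np.hstack([f(a),f(im)]))
```

```text
theta now -37.6 r 70.9 p [590.2 -20.8 218. ] t 21.55
Ftan(against) 8.63 Frad -2.23 Fz -0.26 tau [ 2.39 -1.02  0.07]
[[0.0068, -0.003, 0.0013], [0.0134, -0.0063, 0.0013], [0.0202, -0.0089, 0.0012]]
```

View pics/e17.png

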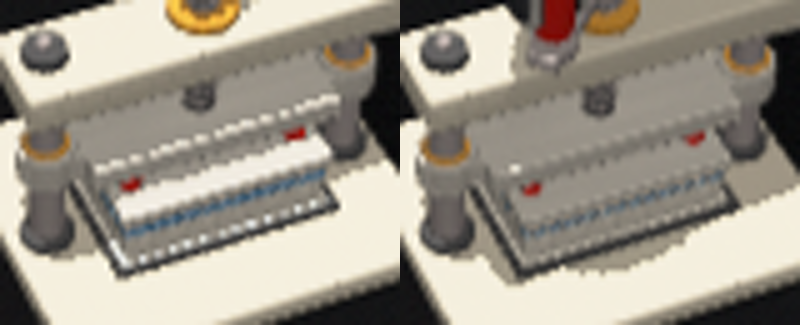

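The stiffening is clear: 6.4, then 7.5, then 8.6 N, which means about 95–105 N of clamping. I'll go about 18° further.

Call:
send_rows([
  [0.0068, -0.003, 0.0006],
  [0.0134, -0.0063, 0.0008],
  [0.0202, -0.0089, 0.001],
], yaw=[0, 0, 0], fingers=[255, 255, 255])

```text
clock: 21.9
position: [576.0, -34.5, 217.7]
ee_rot: [-0.147, 0.989, 0.003, 0.021]
contact_force: [5.8, 7.0, -0.9]
gripper_width: 20.6
```

Run:
```python
from w import *
rows((534.0,22.4),4,2,238.2,17.4,turned=793,r=69.8)
```

```text
theta now -53.6 r 70.8 p [576.  -34.5 217.7] t 21.9
Ftan(against) 8.87 Frad -2.17 Fz -0.94 tau [ 2.13 -1.64  0.03]
[[0.005, -0.0006, 0.0014], [0.0098, -0.0017, 0.0013]]
```

The reading is 8.9 N about 54° past onset, so roughly 140–150 N, and I'm stopping here. At full opening one finger would come near the hub, so I'll ease off the push and open only partly before rising.

Call:
send_rows([
  [0, 0, 0],
  [-0.001, 0, 0],
  [-0.001, 0, 0],
  [-0.001, 0, 0],
  [-0.001, 0, 0],
  [-0.001, 0, 0],
], yaw=[0, 0, 0, 0, 0, 0], fingers=[255, 255, 130, 130, 130, 130])

```text
clock: 22.5
position: [577.0, -34.7, 218.0]
ee_rot: [-0.147, 0.989, 0.002, 0.021]
contact_force: [-0.1, -0.3, 0.0]
gripper_width: 41.7
```

Run:
```python
from w import *
plan((576,-34.5,218))
im=get_image('scene');cv2.imwrite('pics/scene18.png',im)
cv2.imwrite('pics/e18.png',cv2.resize(im[165:285,260:360],None,fx=5,fy=5,interpolation=2))
```

```text
pos [577.  -34.7 218. ] jaw 106.9 tilt [ 0.041  0.011 -0.999] shift [ 0.0009  0.0004 -0.    ] yaw None F [-0.1 -0.3  0. ] w 41.7 t 22.5 j6 -1.49
```

View pics/e18.png

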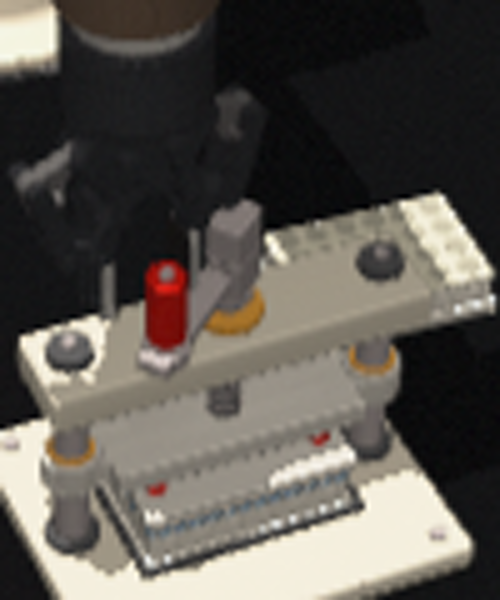

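Call:
send_rows([
  [0, 0, -0.015],
  [0, 0, -0.04],
  [0, 0, -0.07],
  [0, 0, -0.11],
  [0, 0, -0.15],
  [-0.0, 0, -0.15],
  [0.04, 0, -0.15],
  [0.08, 0, -0.15],
  [0.12, -0.03, -0.15],
  [0.15, -0.06, -0.15],
  [0.15, -0.1, -0.15],
  [0.15, -0.1, -0.15],
], yaw=[0, 0, 0, 0, 0, 0, 0, 0, 0, 0, 0, 0], fingers=[130, 130, 130, 130, 130, 130, 130, 130, 130, 130, 130, 130])

```text
clock: 23.75
position: [456.1, -178.6, 361.2]
ee_rot: [-0.144, 0.989, 0.002, 0.021]
contact_force: [0.3, 0.1, -0.4]
gripper_width: 42.0
```

Run:
```python
from ov import *
plan((576,-34.5,218))
im=get_image('scene');cv2.imwrite('pics/scene19.png',im);t=get_image('top');cv2.imwrite('pics/top19.png',t)
cv2.imwrite('pics/e19.png',np.hstack([cv2.resize(im[170:290,260:360],None,fx=4,fy=4,interpolation=2),cv2.resize(t[150:270,220:320],None,fx=4,fy=4,interpolation=2)]))
```

```text
pos [ 456.1 -178.6  361.2] jaw 106.6 tilt [ 0.041  0.01  -0.999] shift [-0.1499  0.1041  0.1495] yaw None F [ 0.3  0.1 -0.4] w 42.0 t 23.75 j6 -1.23
```

View pics/e19.png

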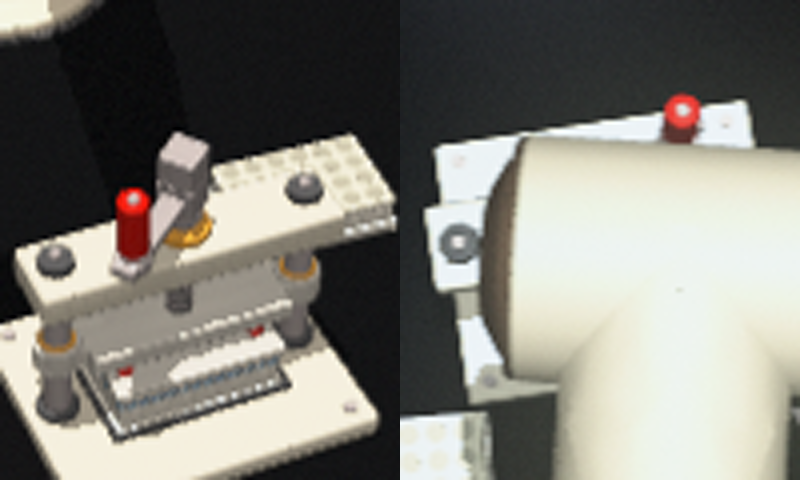

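View pics/top19.png

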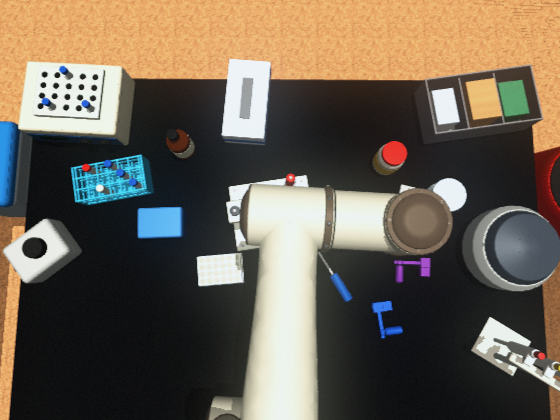

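Run:
```python
from ov import *
im=cv2.imread('pics/scene19.png')
ov('scene',im,(536.2,24.5),36,181,(285,185,50,60),10,np.array([536.2,24.5,181.]),-54,'pics/e20.png')
```

```text
(no output)
```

View pics/e20.png

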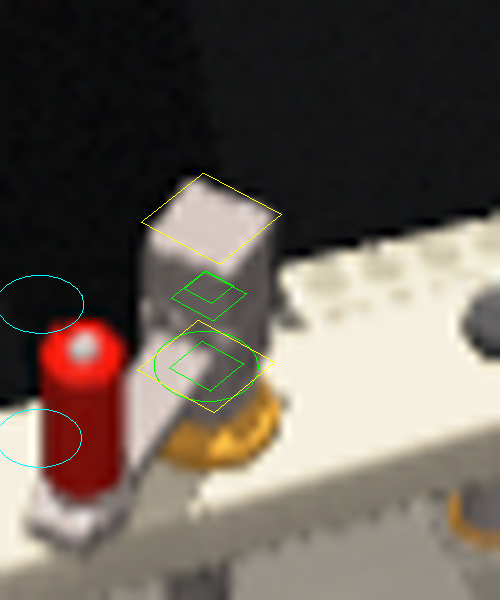

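Run:
```python
from h import *
print(at('top',(290.2,178.7),247))
print(job_done())
```

```text
[588.96230244 -27.12397884 247.        ]
the job is handed in; nothing more can be done
None
```

The crank is on the spindle, the mat is clamped, and the job is handed in at about 24 s of the 72 s.

**What I did**
- **Fitting:** I lifted the red-knobbed crank off its rest by the hub, turned it to match the spindle's flats, and lowered it. It went on without resistance, with 5 to 6 N upward force on the tool at the bottom.
- **Winding:** I wound it clockwise by the knob for about 2.2 turns, then let go and moved the arm clear.

**What the last checks showed**
- **Clamping:** The push at the knob held near 6.4 N while free, then rose to 7.5, 8.6 and 8.9 N. I stopped about 54° past first contact. By angle that is about 150 N of clamping; by the force rise it is about 120–135 N. Both are inside the 90–230 N band.
- **Release:** Contact force on the tool was zero after letting go.
- **Seating:** In the last picture the hub's height matches a seated crank on the lowered spindle. I judged this by eye from an overlay, good to a few millimetres.
- **Bystanders:** Those I could see in the last top view are where they started. The arm hid part of that view, including the press middle and the pink look-alike.

**What disagreed**
- The crank tips a few degrees towards the knob, which I put down to the socket clearance.
- After release the knob sits about 10° back from where I stopped, which I take as free play of the socket on the square. I did not check that the spindle itself stayed put.
- In the first turn my circle was off by about 2.5 mm. That put about 12 N sideways and 15 N upward force on the tool until I corrected it.

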